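# Clear a donated radio: volume to zero, then hold its recessed reset in

### The arm

A 6-joint arm with a two-finger parallel gripper is mounted at the origin on the work surface. World frame = base frame: x ahead of the robot, y to its left, z up, the work surface at z = 0. Lengths are in m, angles in rad, forces in N, time in s.
With the tool pointing down it reaches from about 0.425 to 0.95 m from the base axis. Payload 14.7 kg.
Tool frame: the origin (TCP) lies on the centre line of the jaws, within the pads' length; the fingertips stand 14 mm ahead of it and the grasp point (between the pads) lies 5 mm behind it; z points along the fingers, x is the direction in which the jaws open and shut, and the axes are right-handed (so a half turn about z gives the same grasp; the last joint's range is limited). The gripper opens to 85 mm and grips with 20 to 120 N. Pads are 22 mm wide; open, the fingers measure 114 mm over their backs; the gripper's body (76 mm by 85 mm) begins 54 mm behind the grasp point. The pads swing forward as they close: fully open they stand 13 mm farther back than shut.
Start: joints at [-1.232, 0.48, 1.596, -0, 1.065, -0.047], TCP at [0.245, -0.602, 0.245] pointing down, gripper open.
Joint ranges: [-2.75, 2.75], [-0.82, 2.05], [0.23, 2.67], [-1.56, 4.7], [0.09, 2.69], [-2.92, 2.92]. Speed limits (rad/s): [1.89, 1.89, 2.39, 3.01, 3.01, 3.01].

### API

Orientations are given as a unit quaternion [w, x, y, z].
In Python, from station import env gives the robot as it stands. The module is installed in compiled form; this text tells all that it offers.
- The arm moves only by the tool carry_out, never from a script. Its argument "steps" is a list of rows, each a list of 3 entries, a list of its own where there are three numbers: the shift along the tool's x, y, z in m, then the turn, a rotation vector about the tool's x, y, z in degrees, then the finger opening in m, from 0 to 0.0854. In form: [[[dx, dy, dz], [rx, ry, rz], grip], ...]. A call has 1 to 10 rows; each row shifts and turns the commanded pose from where the row before left it, along the tool's axes as they then stand; what a row does not reach is not made up. A row lasts 1/10 s, in which the tool goes at most 50 mm and 8.59 degrees, less where a joint would pass 70% of its speed; a pose out of reach is approached as far as the arm can. A call with a gripper value outside its range is refused whole. The fingers move at their own pace and stop on an object; the grip force is fixed at half the most. Time passes only in rows, so rows that do not move let the fingers close. It gives the time, the measured TCP pose, the force and the opening at its end, in the units of the state.
- env.get_state(): the state, without advancing time (a new reading comes with each control period).
- env.grab_frame(name): name is "side" or "top" or "wrist"; returns a dict with "img" (420x560x3 uint8, red, green, blue), "fx", "fy", "cx", "cy" (pixels), "position" and "rotation" of the camera in the world; the wrist camera has in their place "tool_from_camera" (4x4, takes a point from camera to tool coordinates, whose origin is the TCP and whose axes are the tool frame's). Camera axes: x right, y down, z forward; pixel columns grow to the right and rows downward; lengths in m; the calibration is good to about 2 mm. A picture is of the moment at which its call begins: read the wrist's pose just before it. There is no depth.
- env.job_done(): hands the job in, once; it reports no verdict.
The state is a dict: "time": time; "qpos": joint angles; "joint_velocities": joint speeds; "joint_torque": joint torques, N m; "ee_pos": TCP position; "tool_rot": TCP orientation; "ft_force": force on the tool from outside, world axes, zero at the start; "moment": the same for the moment, N m; "grip_width": finger opening in m.
Only numpy, scipy, OpenCV 4.12 (cv2) and the standard library are available. Lean on these libraries where they do the work, as an engineer would, in place of code of your own. Each camera call takes 0.05 s, during which the arm holds its last target.

### The job

This donated table radio has to be cleared before it goes on sale. Turn the volume knob on its top anticlockwise all the way back to its zero stop; then draw the reset pin out of its wooden stand, reach its steel tip down through the round hole in the radio's top and press the recessed button fully down. Finish while still gripping the pin upright and holding the button down with it, and leave the mill, the mug and the bowl standing where they are.

Things in the scene. Friction and masses are not known exactly. Their poses are not given: they have to be found in the camera images.
- radio: Table radio, wooden cheeks, pale plastic top, dark grille on the front; 144 mm (x) by 240 mm (y) by 106 mm high, fixed to the table. Origin at the centre of its underside; front (grille) faces its own +x, away from the robot; z up. The flat top panel is 105 mm above the table. The volume knob stands on the top at (0, +60 mm), the round reset hole is at (0, -60 mm), in its own x, y.
- volume (a joint): Angle of the volume knob, rad: 0 at the zero stop, up to 4.7, growing clockwise seen from above. It starts about 0.8 to 2.6. Turns with light friction (0.04 N m) and stays where it is left; no spring.
- volume_grip (a point): Point on the knob's vertical axis at the height to grip, 37 mm above the radio's top panel. The black knob is a round disc (44 mm across, its top 14 mm above the panel) with an upright grip bar across it, 14 mm thick (the point's y), 42 mm long (the point's x), reaching from there to 44 mm above the panel. The point turns with the knob; at volume 0 its axes are parallel to the radio's. A white mark is on the bar's -x half.
- hole (a point): Centre of the mouth of the reset hole, level with the radio's top panel; axes as the radio's. Round vertical hole of 14 mm diameter with a 1.5 mm chamfer, ringed by a thin dark printed line, too narrow for fingers.
- reset_top (a point): Centre of the top face of the recessed button at the bottom of the hole, 22 mm below the panel when not pressed; it moves down with the button.
- reset_cap: The recessed button itself, a black disc of 12 mm diameter filling the hole's bottom; its origin is 12 mm below its top face.
- reset (a joint): How far the recessed button is pressed, m: 0 released, 0.005 fully down on its hard stop. Springs back when let go; 1.5 N starts it moving, 5 N holds it fully down.
- stand: Dark wooden block, 75 by 75 by 68 mm high, fixed to the table, with a vertical hole of 10 mm diameter and 63 mm deep in the middle of its top. Origin at the centre of its underside.
- stylus: Reset pin (about 50 g), standing upright in the stand's hole: a straight round steel pin, 6 mm in diameter and 60 mm long, below a square light-wood handle, 16 by 16 mm and 75 mm long. Origin at the pin's tip, its z up along the pin to the handle; its x and y are square to the handle's flat faces. The handle's lower end (60 mm above the tip) rests on the stand's top.
- stylus_tip (a point): The lower end of the steel pin (the stylus's origin).
- stylus_grip (a point): Point on the stylus's axis, 100 mm above its tip, 35 mm below the handle's top: a good height to grip, about 108 mm above the table at the start.
- mill: Bystander: dark wooden pepper mill, 52 mm across, 130 mm high, upright; origin at the centre of its underside.
- mug: Bystander: white mug, 80 mm across, 90 mm high; origin at the centre of its underside.
- bowl: Bystander: wooden bowl, 120 mm across, 50 mm high; origin at the centre of its underside.
Not all that is in view belongs to the job. What is shaped like the stylus but black is not meant.

How it is judged:
By the outcome, as a careful person would: the job done as asked, in the order asked, and still so for the second after the job is handed in, while the arm keeps its last pose, push and grip.
It also fails if it takes over 72 s, if anything falls off the work surface, if the arm or the gripper's body presses on something with over 40 N, if the wrist force passes 120 N, or if a joint passes its speed limit or range.

## Working session

There is one attempt and no reset: what is moved stays moved. The work goes in short steps, Python scripts to look and compute and a tool call to move; the robot and the scene stay as the last step left them, time stands still between calls to the robot, and variables do not carry over. Pictures are saved under pics/ and viewed, and the job is handed in when it is done.

Besides the shell and the picture viewer there is one more tool, called as name(argument=value, ...), one argument or row to a line, values as JSON. carry_out: Moves the arm, as the interface text tells. Its arguments: {"type":"object","properties":{"steps":{"type":"array","items":{"type":"array"}}},"required":["steps"]}

```bash
mkdir -p pics; ls
python3 - <<'E'
from station import env
import cv2, numpy as np
s=env.get_state(); print({k:np.round(v,4).tolist() for k,v in s.items()})
for n in ["side","top","wrist"]:
    f=env.grab_frame(n); cv2.imwrite(f"pics/{n}0.png",f["img"][:,:,::-1])
    print(n,{k:np.round(v,4).tolist() for k,v in f.items() if k!="img"})
E
```

```text
pics
{'time': 0.0, 'qpos': [-1.2316, 0.4808, 1.5969, 0.0, 1.0651, -0.0466], 'joint_velocities': [0.0011, 0.0012, -0.0007, -0.0008, -0.0002, 0.0024], 'joint_torque': [-0.0091, -95.0658, -43.0187, -0.0007, 0.0123, -0.0001], 'ee_pos': [0.2445, -0.6018, 0.2447], 'tool_rot': [-0.0004, 0.8295, -0.5584, -0.0005], 'ft_force': [-0.0594, 0.5673, -0.2389], 'moment': [0.0068, -0.0023, -0.0407], 'grip_width': 0.0854}
side {'fx': 469.4577, 'fy': 469.4577, 'cx': 273.5668, 'cy': 212.3338, 'position': [0.5491, 0.8421, 0.6772], 'rotation': [0.0306, -0.0416, 0.8838, -0.465]}
top {'fx': 509.8529, 'fy': 509.8529, 'cx': 279.9334, 'cy': 212.3138, 'position': [0.4796, 0.0251, 1.138], 'rotation': [-0.0441, 0.7154, -0.6961, 0.0426]}
wrist {'fx': 344.6242, 'fy': 344.6242, 'cx': 279.8666, 'cy': 215.1659, 'tool_from_camera': [[1.0, -0.0008, 0.0005, 0.0012], [0.0006, 0.9458, 0.3249, -0.0835], [-0.0008, -0.3249, 0.9458, -0.13], [0.0, 0.0, 0.0, 1.0]]}
```

View pics/side0.png

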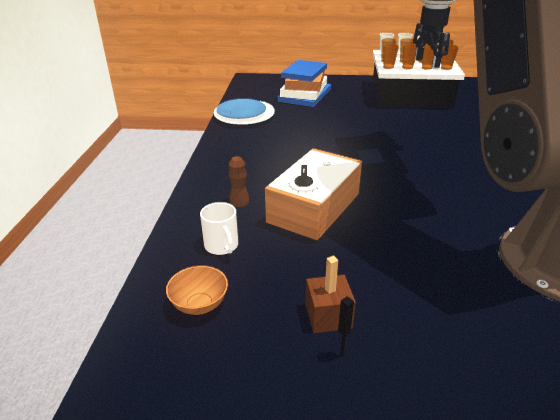

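View pics/top0.png

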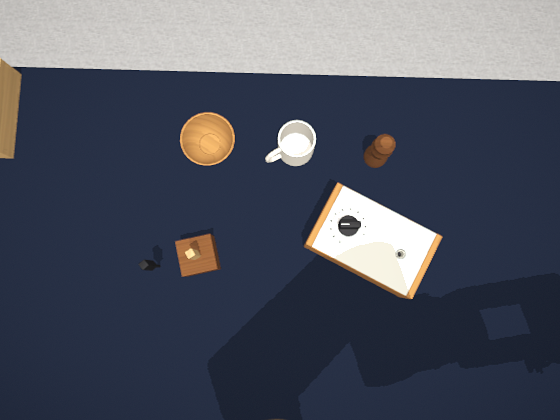

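View pics/wrist0.png

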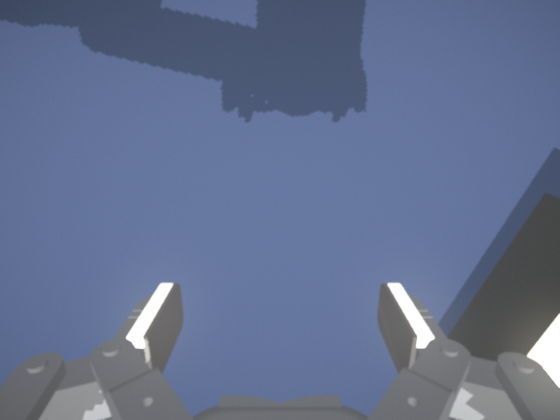

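The side and top views show the radio (top view: knob near (348,226), hole near (400,254)). There are two pin-shaped things: one with a light-wood handle in the dark wooden stand at top (193,253), and a black one at (148,265). The light-wood one in the stand fits the description. I'll enlarge to confirm.

```bash
cat > h.py <<'E'
import numpy as np, cv2
from scipy.spatial.transform import Rotation as R
from station import env
def q(w): return R.from_quat([w[1],w[2],w[3],w[0]])
def pose(f,s=None):
    if "position" in f: return q(f["rotation"]).as_matrix(), np.array(f["position"])
    T=np.array(f["tool_from_camera"]); Rt=q(s["tool_rot"]).as_matrix()
    return Rt@T[:3,:3], Rt@T[:3,3]+np.array(s["ee_pos"])
def cast(f,uv,z,s=None):
    Rm,p=pose(f,s); d=Rm@np.array([(uv[0]-f["cx"])/f["fx"],(uv[1]-f["cy"])/f["fy"],1])
    return p+d*(z-p[2])/d[2]
def proj(f,P,s=None):
    Rm,p=pose(f,s); c=Rm.T@(np.array(P)-p); return np.array([f["fx"]*c[0]/c[2]+f["cx"],f["fy"]*c[1]/c[2]+f["cy"]])
def crop(img,x0,y0,x1,y1,k,name):
    cv2.imwrite(name,cv2.resize(img[y0:y1,x0:x1,::-1],None,fx=k,fy=k,interpolation=cv2.INTER_CUBIC))
E
python3 - <<'E'
from h import *
f=env.grab_frame("top");g=env.grab_frame("side")
crop(f["img"],295,175,450,305,5,"pics/radio_t.png")
crop(f["img"],130,225,230,285,7,"pics/stand_t.png")
crop(g["img"],255,140,375,240,6,"pics/radio_s.png")
crop(g["img"],290,245,370,345,6,"pics/stand_s.png")
E
```

```text
(no output)
```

View pics/radio_t.png

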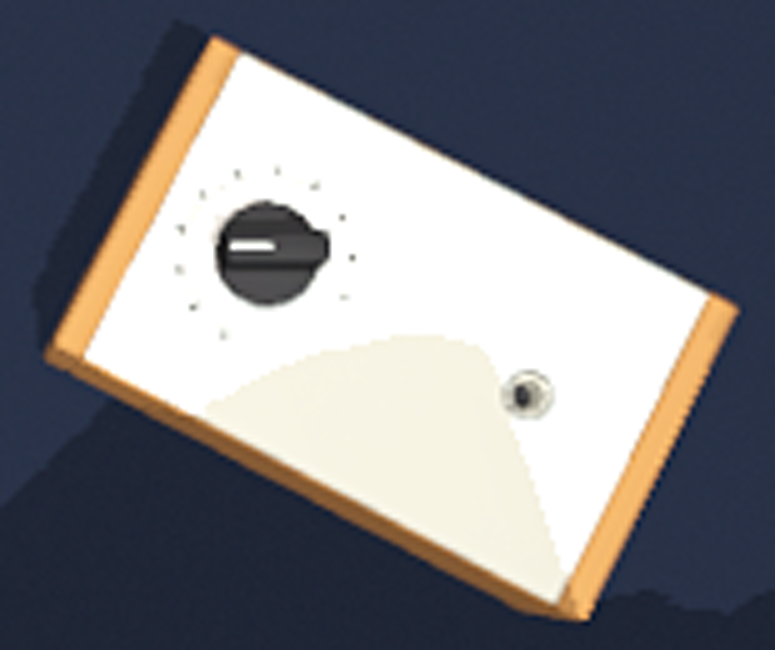

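View pics/stand_t.png

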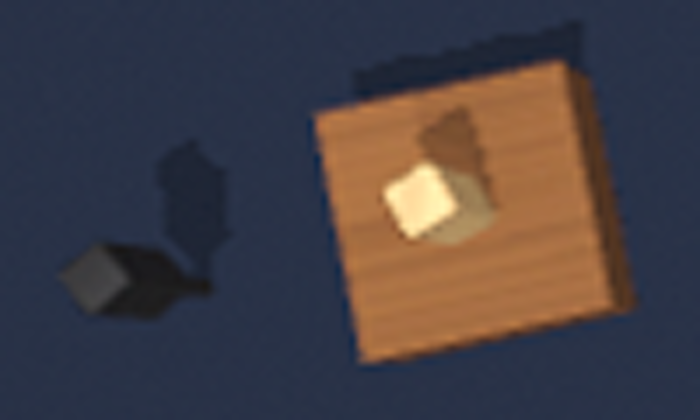

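View pics/radio_s.png

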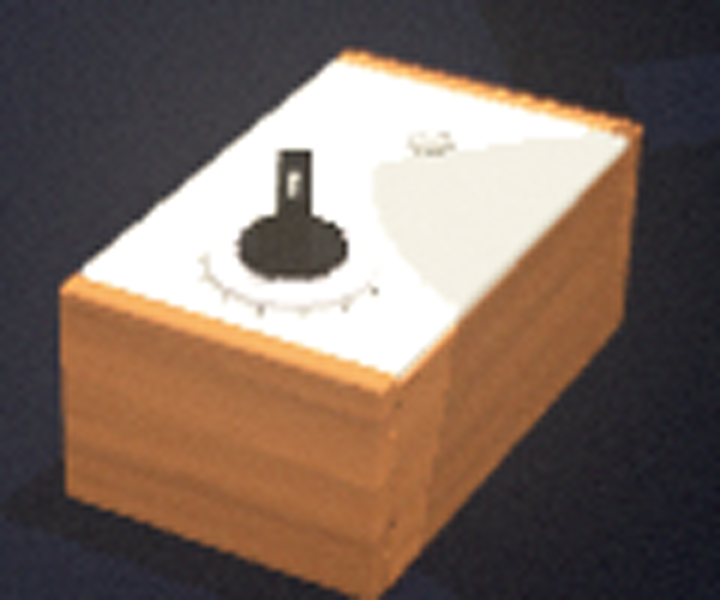

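View pics/stand_s.png

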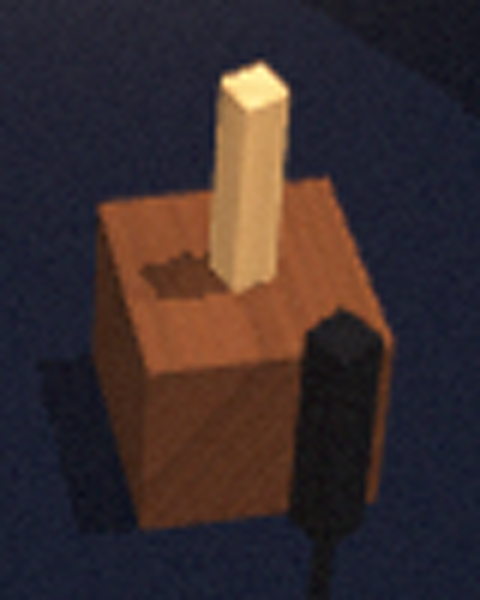

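The crop confirms it: the light-wood square-handled pin stands in the dark block. The black one at crop (95,280) has a black handle and stands outside the block, so it's the decoy. Now poses from the corners.

Run:
```python
from h import *
f=env.grab_frame("top");g=env.grab_frame("side")
o=lambda u,v,k,x0,y0:((u+.5)/k-.5+x0,(v+.5)/k-.5+y0)
C=lambda u,v,z:cast(f,o(u,v,5,295,175),z)
S=lambda u,v,z:cast(g,o(u,v,6,255,140),z)
a=C(212,37,.106);b=C(738,310,.106);c=C(47,347,.106);d=C(582,607,.106)
print("corners",a,b,c,d,np.linalg.norm(a-b),np.linalg.norm(a-c), "cen",(a+b+c+d)/4)
A=S(343,53,.106);B=S(640,127,.106);Cc=S(66,285,.106);D=S(390,390,.106)
print("side",A,B,Cc,D,np.linalg.norm(A-B),np.linalg.norm(A-Cc),(A+B+Cc+D)/4)
for p,r in((a,b),(c,d),(Cc,A),(D,B)):
  e=p-r if p is a or p is c else p-r; print("yaw",np.degrees(np.arctan2(-e[0],e[1])))
h=C(528,395,.105);print("hole",h,S(430,144,.105))
m1=C(230,246,.149);m2=C(273,245,.149);print("mark",m1,m2); 
print("bar ends",C(220,248,.149),C(329,248,.149))
T=lambda u,v,z:cast(f,o(u,v,7,130,225),z)
U=lambda u,v,z:cast(g,o(u,v,6,290,245),z)
P=[T(383,200,.143),T(425,163,.143),T(460,205,.143),T(412,242,.143)];print("handle",np.mean(P,0));
Q=[U(220,85,.143),U(260,63,.143),U(290,92,.143),U(246,112,.143)];print("handle",np.mean(Q,0));
for L in(P,Q):
  for i in range(4): e=L[(i+1)%4]-L[i];print(np.round(np.degrees(np.arctan2(e[1],e[0])),1),np.round(np.linalg.norm(e),4))
P=[T(315,113,.068),T(565,62,.068),T(612,310,.068),T(360,363,.068)];print("stand",np.mean(P,0))
Q=[U(98,203,.068),U(330,178,.068),U(392,335,.068),U(148,375,.068)];print("stand",np.mean(Q,0))
for L in(P,Q):
  for i in range(4): e=L[(i+1)%4]-L[i];print(np.round(np.degrees(np.arctan2(e[1],e[0])),1),np.round(np.linalg.norm(e),4))
print("black top",T(97,278,.143), "foot",T(205,285,0))
```

```text
corners [ 0.6729231  -0.08646809  0.106     ] [ 0.56639308 -0.30117953  0.106     ] [ 0.54373184 -0.0214502   0.106     ] [ 0.44567983 -0.23747335  0.106     ] 0.23968656967636892 0.14462955057238291 cen [ 0.55718196 -0.16164279  0.106     ]
side [ 0.57180714 -0.29400141  0.106     ] [ 0.44396615 -0.23382295  0.106     ] [ 0.67204526 -0.0873373   0.106     ] [ 0.54505167 -0.02319326  0.106     ] 0.14129672791262285 0.22969051718457523 [ 0.55821755 -0.15958873  0.106     ]
yaw -26.388510303882768
yaw -24.41310039356199
yaw -25.874736615603698
yaw -25.637305708055166
hole [ 0.52971658 -0.21625836  0.105     ] [ 0.53235287 -0.21406221  0.105     ]
mark [ 0.58237004 -0.08996528  0.149     ] [ 0.58321994 -0.10671472  0.149     ]
bar ends [ 0.58148023 -0.08607946  0.149     ] [ 0.58264159 -0.12854357  0.149     ]
handle [0.51685514 0.20252948 0.143     ]
handle [0.52007566 0.20458526 0.143     ]
-46.5 0.0154
-137.9 0.0154
129.6 0.0167
37.1 0.0143
-136.5 0.016
124.7 0.0152
38.2 0.0162
-56.5 0.0137
stand [0.51733743 0.20291866 0.068     ]
stand [0.51973619 0.20203084 0.068     ]
-76.8 0.0763
-166.8 0.0756
103.4 0.0764
13.2 0.076
-166.2 0.0754
103.9 0.0705
17.5 0.0756
-76.1 0.0753
black top [0.49351762 0.2910927  0.143     ] foot [0.49424198 0.29494142 0.        ]
```

carry_out(
  steps=[
    [[-0.024,-0.036,0],[0,0,0],0.085],
    [[-0.024,-0.036,0],[0,0,0],0.085],
    [[-0.024,-0.036,0],[0,0,0],0.085],
    [[-0.024,-0.036,0],[0,0,0],0.085],
    [[-0.024,-0.036,0],[0,0,0],0.085],
    [[-0.024,-0.036,0],[0,0,0],0.085],
    [[-0.024,-0.036,0],[0,0,0],0.085],
    [[-0.024,-0.036,0],[0,0,0],0.085],
    [[-0.024,-0.036,0],[0,0,0],0.085],
    [[-0.024,-0.036,0],[0,0,0],0.085],
  ],
)

```text
time: 1.35
ee_pos: [0.4887, -0.2428, 0.2455]
tool_rot: [-0.0, 0.83, -0.558, 0.0]
ft_force: [0.5, -0.5, -0.2]
grip_width: 0.0849
```

carry_out(
  steps=[
    [[-0.024,-0.036,0],[0,0,0],0.085],
    [[-0.024,-0.036,0],[0,0,0],0.085],
    [[0,0,0],[0,0,-8],0.085],
    [[0,0,0],[0,0,-8],0.085],
    [[0,0,0],[0,0,-8],0.085],
    [[0,0,0],[0,0,-8],0.085],
    [[0,0,0],[0,0,-8],0.085],
    [[0,0,0],[0,0,-8],0.085],
    [[0,0,0],[0,0,-8],0.085],
    [[0,0,0],[0,0,-8],0.085],
  ],
)

```text
time: 2.35
ee_pos: [0.5365, -0.1728, 0.2453]
tool_rot: [0.0, 1.0, -0.031, 0.0]
ft_force: [0.7, -0.1, -0.4]
grip_width: 0.0851
```

```bash
cat >> h.py <<'E'
def delta(P,psi):
    s=env.get_state(); Rt=q(s["tool_rot"]).as_matrix()
    ps=np.degrees(np.arctan2(Rt[1,0],Rt[0,0]))
    d=Rt.T@(np.array(P)-s["ee_pos"]); turn=-((psi-ps+180)%360-180)
    print("t",round(s["time"],2),"pos",np.round(s["ee_pos"],4),"psi",round(ps,2),"tilt",np.round(Rt[:,2],4),"F",np.round(s["ft_force"],1),"M",np.round(s["moment"],2),"w",round(s["grip_width"],4),"q6",round(s["qpos"][5],3))
    print("tool shift",np.round(d,4),"tool z turn",round(turn,2))
E
python3 - <<'E'
from h import *
delta([.5825,-.107,.245],1.6)
s=env.get_state();f=env.grab_frame("wrist");cv2.imwrite("pics/w1.png",f["img"][:,:,::-1])
print(proj(f,[.5825,-.107,.149],s),proj(f,[.531,-.215,.105],s))
E
```

```text
t 2.35 pos [ 0.5365 -0.1728  0.2453] psi -3.56 tilt [ 1.e-04 -0.e+00 -1.e+00] F [ 0.7 -0.1 -0.4] M [ 0.02 -0.03 -0.02] w 0.0851 q6 -0.303
tool shift [ 0.0418 -0.0685  0.0004] tool z turn -5.16
[345.21258572 119.95792771] [276.16334255 250.34413487]
```

View pics/w1.png

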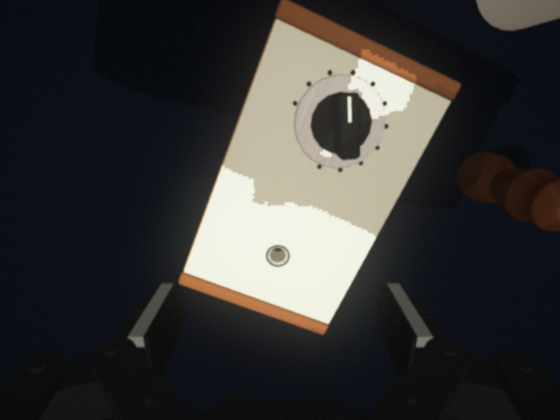

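The wrist view shows the hole at (278,255), the knob disc near (341,123), and the white mark at (349,108).

Run:
```python
from h import *
s=env.get_state();f=env.grab_frame("wrist")
crop(f["img"],170,0,470,340,2,"pics/w1c.png")
g=cv2.cvtColor(f["img"],cv2.COLOR_RGB2GRAY)
crop(f["img"],285,55,395,180,5,"pics/w1k.png")
c=f["img"][235:275,255:300]; crop(f["img"],255,232,301,278,10,"pics/w1h.png")
print("hole",cast(f,(278,255.5),.105,s)); print("knob disc",cast(f,(341,123),.119,s))
for uv in((283,1),(459,86),(181,282),(326,331)): print(cast(f,uv,.106,s))
```

```text
hole [ 0.53264715 -0.21999313  0.105     ]
knob disc [ 0.58418366 -0.1106649   0.119     ]
[ 0.54657083 -0.02901544  0.106     ]
[ 0.67254291 -0.09001444  0.106     ]
[ 0.44547543 -0.24075153  0.106     ]
[ 0.57321241 -0.29957263  0.106     ]
```

View pics/w1k.png

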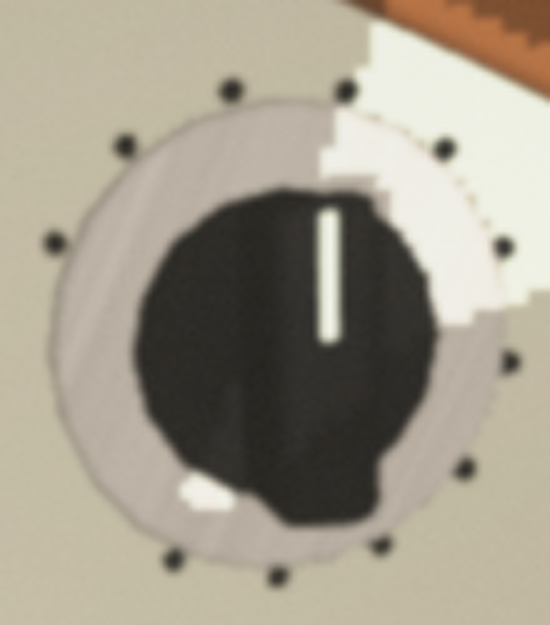

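View pics/w1h.png

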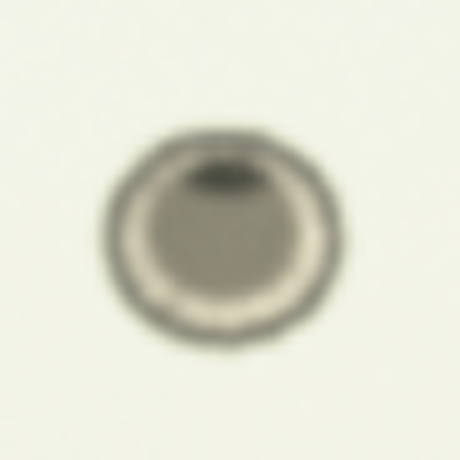

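carry_out(
  steps=[
    [[0.0144,-0.0222,0.01],[0,0,0],0.06],
    [[0.0144,-0.0222,0.015],[0,0,0],0.06],
    [[0.0144,-0.0222,0.02],[0,0,0],0.06],
    [[0,0,0],[0,0,-5.2],0.06],
    [[0,0,0],[0,0,0],0.06],
    [[0,0,0],[0,0,0],0.06],
  ],
)

```text
time: 3.05
ee_pos: [0.5841, -0.1095, 0.2005]
tool_rot: [0.0, 1.0, 0.009, 0.0]
ft_force: [-0.0, -0.2, 0.1]
grip_width: 0.0601
```

Run:
```python
from h import *
delta([.5838,-.109,.137],1.6)
s=env.get_state();f=env.grab_frame("wrist");cv2.imwrite("pics/w2.png",f["img"][:,:,::-1])
print(proj(f,[.5838,-.109,.149],s))
for z in(.105,.119,.149): print(z,proj(f,[.5838,-.109,z],s))
```

```text
t 3.05 pos [ 0.5841 -0.1095  0.2005] psi 1.02 tilt [ 1.e-04 -1.e-04 -1.e+00] F [-0.  -0.2  0.1] M [-0.03  0.02  0.11] w 0.0601 q6 -0.254
tool shift [-0.0003 -0.0005  0.0635] tool z turn -0.58
[279.00089701 247.41698239]
0.105 [279.11929968 221.24486585]
0.119 [279.08633949 228.53049645]
0.149 [279.00089701 247.41698239]
```

View pics/w2.png

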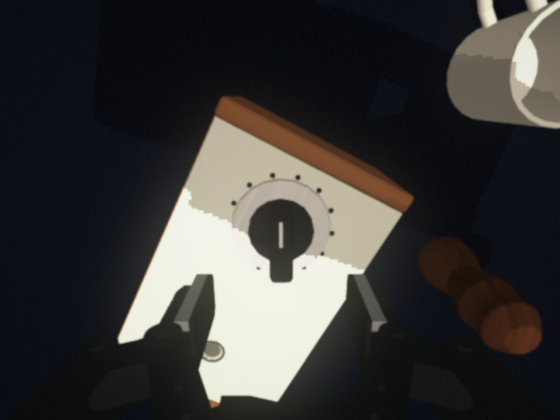

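carry_out(
  steps=[
    [[0.001,0,0.02],[0,0,-0.6],0.06],
    [[0,0,0.02],[0,0,0],0.06],
    [[0,0,0.015],[0,0,0],0.06],
    [[0,0,0.006],[0,0,0],0.06],
    [[0,0,0],[0,0,0],0.03],
    [[0,0,0],[0,0,0],0.01],
    [[0,0,0],[0,0,0],0.005],
    [[0,0,0],[0,0,0],0.005],
    [[0,0,0],[0,0,0],0.005],
  ],
)

```text
time: 4.0
ee_pos: [0.5849, -0.1095, 0.1404]
tool_rot: [0.0, 1.0, 0.016, 0.0]
ft_force: [-7.7, -1.3, 9.8]
grip_width: 0.013
```

Run:
```python
from h import *
delta([.5838,-.109,.137],64)
s=env.get_state();f=env.grab_frame("wrist");cv2.imwrite("pics/w3.png",f["img"][:,:,::-1])
```

```text
t 4.0 pos [ 0.5849 -0.1095  0.1404] psi 1.89 tilt [ 1.e-04 -4.e-04 -1.e+00] F [-7.7 -1.3  9.8] M [-0.25  0.97 -0.09] w 0.013 q6 -0.268
tool shift [-0.001  -0.0005  0.0034] tool z turn -62.11
```

View pics/w3.png

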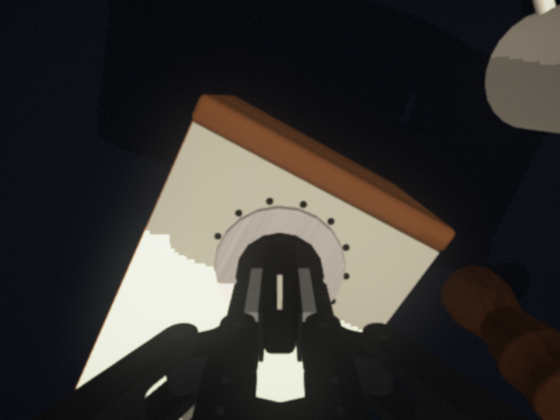

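carry_out(
  steps=[
    [[-0.0008,0,0],[0,0,-4],0.005],
    [[0,0,0],[0,0,-6],0.005],
    [[0,0,0],[0,0,-7],0.005],
    [[0,0,0],[0,0,-7],0.005],
    [[0,0,0],[0,0,-7],0.005],
    [[0,0,0],[0,0,-7],0.005],
    [[0,0,0],[0,0,-7],0.005],
    [[0,0,0],[0,0,-7],0.005],
    [[0,0,0],[0,0,0],0.005],
  ],
)

```text
time: 4.95
ee_pos: [0.5843, -0.1096, 0.1405]
tool_rot: [0.0, 0.89, 0.455, 0.0]
ft_force: [-4.7, -3.2, 8.7]
grip_width: 0.0129
```

Run:
```python
from h import *
delta([.5838,-.109,.137],64)
```

```text
t 4.95 pos [ 0.5843 -0.1096  0.1405] psi 54.17 tilt [ 6.e-04 -5.e-04 -1.e+00] F [-4.7 -3.2  8.7] M [-0.22  0.76  0.03] w 0.0129 q6 -1.181
tool shift [ 0.0002 -0.0008  0.0035] tool z turn -9.83
```

carry_out(
  steps=[
    [[0,0,0],[0,0,-3],0.005],
    [[0,0,0],[0,0,-3],0.005],
    [[0,0,0],[0,0,-2],0.005],
    [[0,0,0],[0,0,-1],0.005],
    [[0,0,0],[0,0,0],0.005],
  ],
)

```text
time: 5.45
ee_pos: [0.5843, -0.1097, 0.1404]
tool_rot: [0.0, 0.853, 0.522, 0.0]
ft_force: [-5.3, -3.0, 9.3]
grip_width: 0.013
```

Run:
```python
from h import *
delta([.5838,-.109,.137],64)
```

```text
t 5.45 pos [ 0.5843 -0.1097  0.1404] psi 62.93 tilt [ 5.e-04 -6.e-04 -1.e+00] F [-5.3 -3.   9.3] M [-0.32  0.86  0.09] w 0.013 q6 -1.334
tool shift [ 0.0004 -0.0007  0.0034] tool z turn -1.07
```

carry_out(
  steps=[
    [[0,0,0],[0,0,-1.5],0.005],
    [[0,0,0],[0,0,-1],0.005],
    [[0,0,0],[0,0,0],0.005],
  ],
)

```text
time: 5.75
ee_pos: [0.5842, -0.1097, 0.1404]
tool_rot: [0.0, 0.842, 0.54, 0.0]
ft_force: [-5.3, -3.1, 8.6]
grip_width: 0.0128
```

Run:
```python
from h import *
delta([.5838,-.109,.137],64)
```

```text
t 5.75 pos [ 0.5842 -0.1097  0.1404] psi 65.37 tilt [ 5.e-04 -3.e-04 -1.e+00] F [-5.3 -3.1  8.6] M [-0.4   0.91 -1.01] w 0.0128 q6 -1.377
tool shift [ 0.0005 -0.0007  0.0034] tool z turn 1.37
```

The turning moment jumped to −1.0 N m, so the knob is on its stop. I'll push slightly more, release, rise and check.

carry_out(
  steps=[
    [[0,0,0],[0,0,-1],0.005],
    [[0,0,0],[0,0,0],0.005],
    [[0,0,0],[0,0,0],0.03],
    [[0,0,0],[0,0,0],0.05],
    [[0,0,0],[0,0,0],0.06],
    [[0,0,-0.02],[0,0,0],0.06],
    [[0,0,-0.03],[0,0,0],0.06],
    [[0,0,-0.04],[0,0,0],0.06],
    [[0,0,-0.04],[0,0,0],0.06],
    [[0,0,0],[0,0,0],0.06],
  ],
)

```text
time: 6.75
ee_pos: [0.587, -0.1098, 0.2748]
tool_rot: [0.003, 0.837, 0.548, 0.003]
ft_force: [0.7, 0.2, 0.3]
grip_width: 0.0601
```

Run:
```python
from h import *
delta([.518,.2035,.27],42)
s=env.get_state();f=env.grab_frame("wrist");cv2.imwrite("pics/w4.png",f["img"][:,:,::-1])
g=env.grab_frame("top");crop(g["img"],295,175,450,305,5,"pics/radio_t2.png")
```

```text
t 6.75 pos [ 0.587  -0.1098  0.2748] psi 66.41 tilt [ 0.0082 -0.0019 -1.    ] F [0.7 0.2 0.3] M [ 0.03 -0.06 -0.02] w 0.0601 q6 -1.395
tool shift [ 0.2595 -0.1886  0.0036] tool z turn 24.41
```

View pics/w4.png

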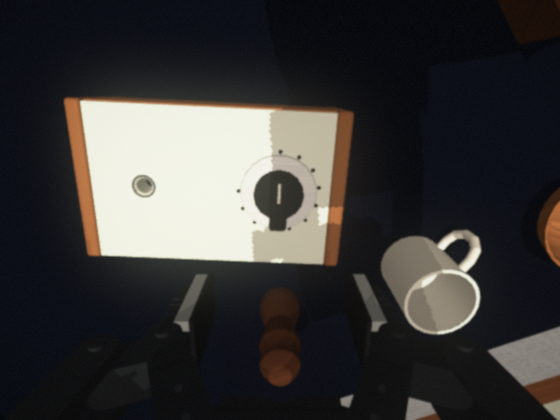

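View pics/radio_t2.png

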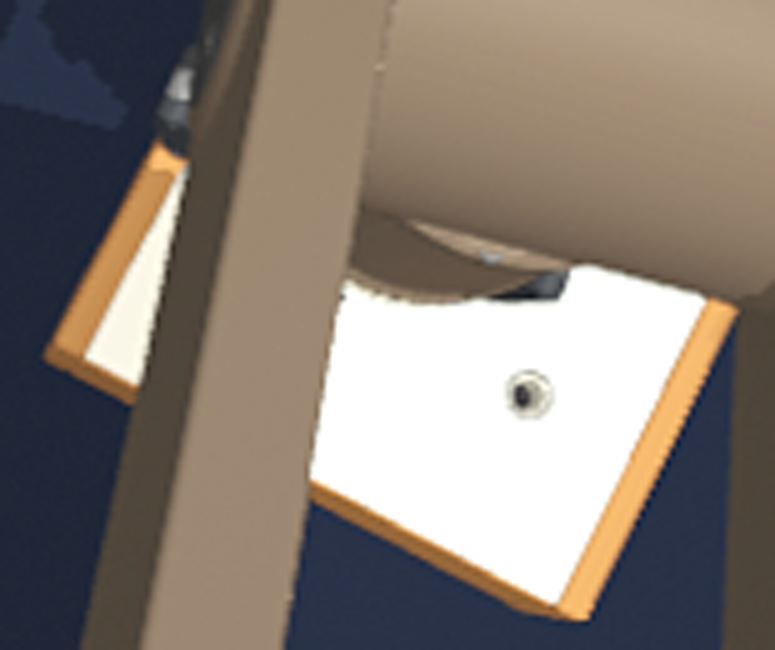

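The knob's white mark at (279,193) is now square to the radio's long edges, with the mark towards the robot side: that is the zero position. On to the stylus.

carry_out(
  steps=[
    [[0.025,-0.018,0],[0,0,0],0.06],
    [[0.034,-0.0245,0],[0,0,0],0.06],
    [[0.034,-0.0245,0],[0,0,0],0.06],
    [[0.034,-0.0245,0],[0,0,0],0.06],
    [[0.034,-0.0245,0],[0,0,0],0.06],
    [[0.034,-0.0245,0],[0,0,0],0.06],
    [[0.034,-0.0245,0],[0,0,0],0.06],
    [[0.03,-0.024,0],[0,0,0],0.06],
    [[0,0,0],[0,0,8],0.06],
    [[0,0,0],[0,0,8],0.06],
  ],
)

```text
time: 7.85
ee_pos: [0.5136, 0.2049, 0.2678]
tool_rot: [-0.0, 0.905, 0.424, -0.001]
ft_force: [0.2, 0.3, -0.2]
grip_width: 0.06
```

carry_out(
  steps=[
    [[0,0,0],[0,0,8],0.06],
    [[0,0,0],[0,0,0],0.06],
    [[0,0,0],[0,0,0],0.06],
  ],
)

```text
time: 8.15
ee_pos: [0.5144, 0.2035, 0.2684]
tool_rot: [-0.0, 0.932, 0.364, -0.001]
ft_force: [-0.1, -0.1, -0.0]
grip_width: 0.06
```

```bash
cat >> h.py <<'E'
def level():
    s=env.get_state(); Rt=q(s["tool_rot"]).as_matrix()
    z=Rt.T@np.array([0,0,-1.]); v=np.cross([0,0,1.],z); print("level turn deg (tool)",np.round(np.degrees(v),2))
E
python3 - <<'E'
from h import *
delta([.518,.2035,.2],42);level()
s=env.get_state();f=env.grab_frame("wrist");cv2.imwrite("pics/w5.png",f["img"][:,:,::-1])
print(proj(f,[.518,.2035,.143],s))
E
```

```text
t 8.15 pos [0.5144 0.2035 0.2684] psi 42.65 tilt [-1.4e-03 -5.0e-04 -1.0e+00] F [-0.1 -0.1 -0. ] M [ 0.01 -0.   -0.04] w 0.06 q6 -0.422
tool shift [0.0027 0.0025 0.0684] tool z turn 0.65
level turn deg (tool) [-0.04  0.08  0.  ]
[284.44305275 212.01281924]
```

View pics/w5.png

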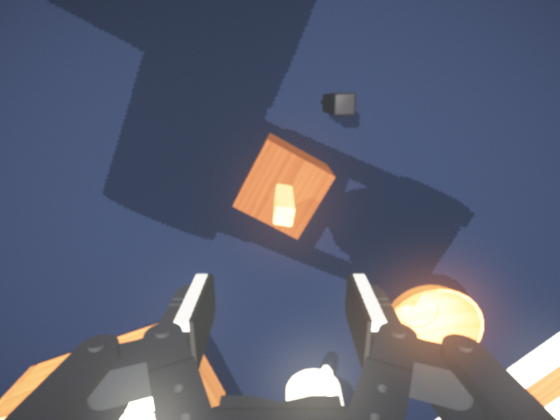

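Run:
```python
from h import *
s=env.get_state();f=env.grab_frame("wrist")
crop(f["img"],220,125,350,250,6,"pics/w5c.png")
```

```text
(no output)
```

View pics/w5c.png

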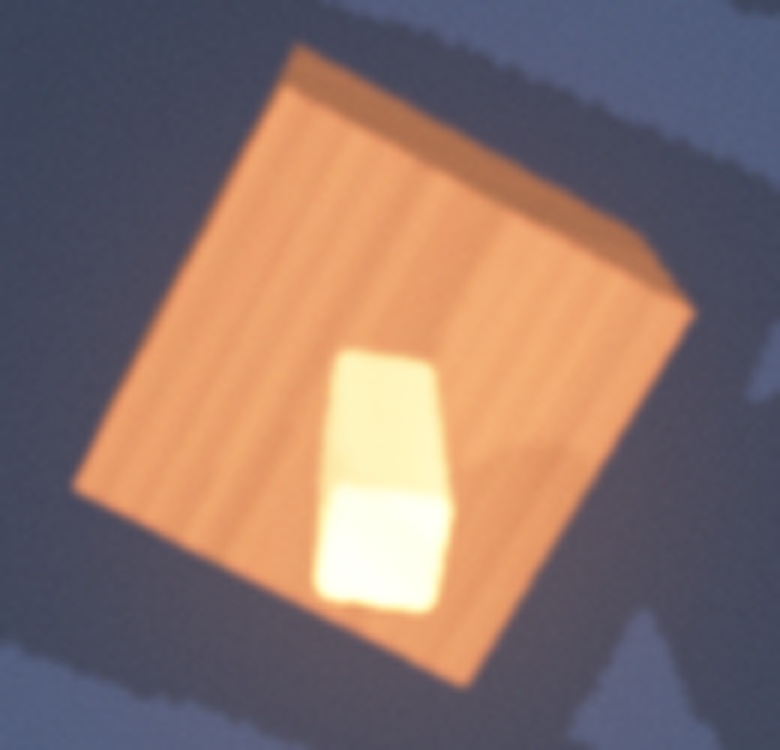

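Run:
```python
from h import *
s=env.get_state();f=env.grab_frame("wrist")
o=lambda u,v:((u+.5)/6-.5+220,(v+.5)/6-.5+125)
P=[cast(f,o(*p),.143,s) for p in((331,487),(452,503),(434,612),(316,600))];print(np.mean(P,0))
for i in range(4): e=P[(i+1)%4]-P[i];print(np.round(np.degrees(np.arctan2(e[1],e[0])),1),np.round(np.linalg.norm(e),4))
P=[cast(f,o(*p),.068,s) for p in((285,85),(694,315),(465,690),(72,488))];print("stand",np.mean(P,0))
e=cast(f,o(336,350),.068,s)-cast(f,o(434,360),.068,s);print(np.degrees(np.arctan2(-e[1],-e[0])))
delta([*np.mean(P,0)[:2],.2],36)
```

```text
[0.52032873 0.20019583 0.143     ]
34.7 0.0159
-55.6 0.0153
-143.6 0.0157
125.1 0.0158
stand [0.52038457 0.2000891  0.068     ]
36.60175470803758
t 8.3 pos [0.5147 0.2035 0.2689] psi 42.55 tilt [-5.e-04 -2.e-04 -1.e+00] F [-0.7 -0.7  0.6] M [ 0.01 -0.05  0.03] w 0.0599 q6 -0.421
tool shift [0.0019 0.0064 0.0689] tool z turn 6.55
```

carry_out(
  steps=[
    [[0.002,0.005,0.02],[0,0,0],0.06],
    [[0,0,0.025],[0,0,6.8],0.06],
    [[0,0,0.02],[0,0,0],0.06],
    [[0,0,0],[0,0,0],0.06],
    [[0,0,0],[0,0,0],0.06],
  ],
)

```text
time: 8.8
ee_pos: [0.5197, 0.2013, 0.2046]
tool_rot: [-0.0, 0.952, 0.306, -0.0]
ft_force: [0.8, 0.5, 0.6]
grip_width: 0.0598
```

Run:
```python
from h import *
delta([.5195,.2015,.103],35.7);level()
s=env.get_state();f=env.grab_frame("wrist");cv2.imwrite("pics/w6.png",f["img"][:,:,::-1])
crop(f["img"],220,170,350,310,4,"pics/w6c.png")
```

```text
t 8.8 pos [0.5197 0.2013 0.2046] psi 35.69 tilt [-4.e-04 -1.e-04 -1.e+00] F [0.8 0.5 0.6] M [ 0.02 -0.02  0.03] w 0.0598 q6 -0.308
tool shift [-0.     -0.0003  0.1016] tool z turn -0.01
level turn deg (tool) [-0.01  0.02  0.  ]
```

View pics/w6c.png

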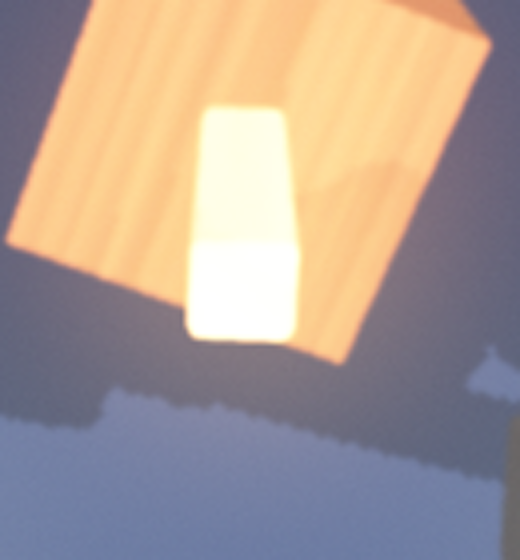

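Run:
```python
from h import *
s=env.get_state();f=env.grab_frame("wrist")
p=cast(f,(280.6,242.6),.143,s); print(p); delta([p[0],p[1],.104],35.7)
```

```text
[0.52064214 0.20052092 0.143     ]
t 8.9 pos [0.5203 0.2015 0.2054] psi 35.66 tilt [ 1.5e-03  5.0e-04 -1.0e+00] F [0.6 0.4 0.1] M [-0.    0.01 -0.04] w 0.0599 q6 -0.307
tool shift [-0.0004  0.001   0.1014] tool z turn -0.04
```

carry_out(
  steps=[
    [[0,0.001,0.02],[0,0,0],0.06],
    [[0,0,0.025],[0,0,0],0.06],
    [[0,0,0.025],[0,0,0],0.06],
    [[0,0,0.02],[0,0,0],0.06],
    [[0,0,0.01],[0,0,0],0.06],
    [[0,0,0],[0,0,0],0.04],
    [[0,0,0],[0,0,0],0.025],
    [[0,0,0],[0,0,0],0.02],
  ],
)

```text
time: 9.7
ee_pos: [0.521, 0.2008, 0.1055]
tool_rot: [-0.0, 0.952, 0.306, 0.001]
ft_force: [0.2, -0.3, -0.3]
grip_width: 0.0201
```

Run:
```python
from h import *
delta([.52,.2015,.103],35.7);level()
s=env.get_state();f=env.grab_frame("wrist");cv2.imwrite("pics/w7.png",f["img"][:,:,::-1])
```

```text
t 9.7 pos [0.521  0.2008 0.1055] psi 35.61 tilt [ 1.7e-03  6.0e-04 -1.0e+00] F [ 0.2 -0.3 -0.3] M [ 0.01 -0.03  0.04] w 0.0201 q6 -0.308
tool shift [-0.0004 -0.0012  0.0025] tool z turn -0.09
level turn deg (tool) [ 0.03 -0.1   0.  ]
```

View pics/w7.png

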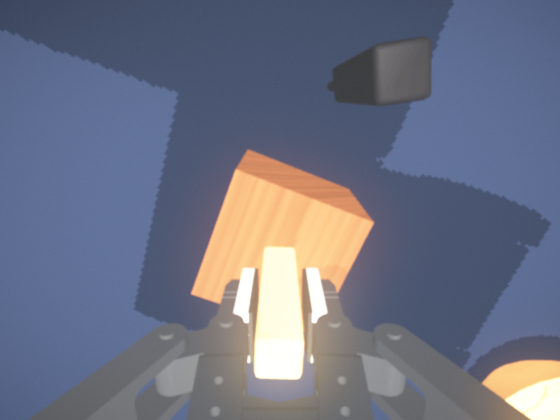

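The light handle (280,310) sits between the pads; close.

carry_out(
  steps=[
    [[0,0,0],[0,-0.1,0],0.014],
    [[0,0,0],[0,0,0],0.006],
    [[0,0,0],[0,0,0],0.005],
    [[0,0,0],[0,0,0],0.005],
    [[0,0,0],[0,0,0],0.005],
  ],
)

```text
time: 10.25
ee_pos: [0.5209, 0.2008, 0.1054]
tool_rot: [0.0, 0.952, 0.306, 0.0]
ft_force: [-1.2, 0.6, 8.2]
grip_width: 0.0151
```

Run:
```python
from h import *
delta([.52,.2015,.103],35.7);level()
```

```text
t 10.25 pos [0.5209 0.2008 0.1054] psi 35.61 tilt [ 3.e-04 -4.e-04 -1.e+00] F [-1.2  0.6  8.2] M [ 0.04  0.2  -0.02] w 0.0151 q6 -0.307
tool shift [-0.0003 -0.0011  0.0024] tool z turn -0.09
level turn deg (tool) [ 0.03  0.   -0.  ]
```

carry_out(
  steps=[
    [[0,0,-0.01],[0,0,0],0.005],
    [[0,0,-0.015],[0,0,0],0.005],
    [[0,0,-0.015],[0,0,0],0.005],
    [[0,0,-0.02],[0,0,0],0.005],
    [[0,0,-0.025],[0,0,0],0.005],
    [[0,0,-0.03],[0,0,0],0.005],
    [[0,0,-0.03],[0,0,0],0.005],
    [[0,0,-0.03],[0,0,0],0.005],
    [[0,0,0],[0,0,0],0.005],
    [[0,0,0],[0,0,0],0.005],
  ],
)

```text
time: 11.25
ee_pos: [0.5206, 0.2008, 0.2805]
tool_rot: [0.0, 0.952, 0.306, 0.0]
ft_force: [-0.8, -0.5, -0.5]
grip_width: 0.0154
```

Run:
```python
from h import *
delta([.532,-.2175,.28],35.7);level()
s=env.get_state();f=env.grab_frame("wrist");cv2.imwrite("pics/w8.png",f["img"][:,:,::-1])
g=env.grab_frame("side");cv2.imwrite("pics/s8.png",g["img"][:,:,::-1])
```

```text
t 11.25 pos [0.5206 0.2008 0.2805] psi 35.61 tilt [ 5.e-04 -4.e-04 -1.e+00] F [-0.8 -0.5 -0.5] M [ 0.02 -0.01  0.08] w 0.0154 q6 -0.307
tool shift [-0.2343  0.3467  0.0007] tool z turn -0.09
level turn deg (tool) [ 0.04 -0.01  0.  ]
```

View pics/w8.png

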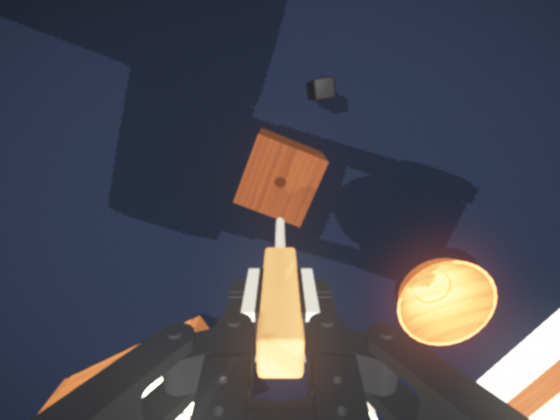

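View pics/s8.png

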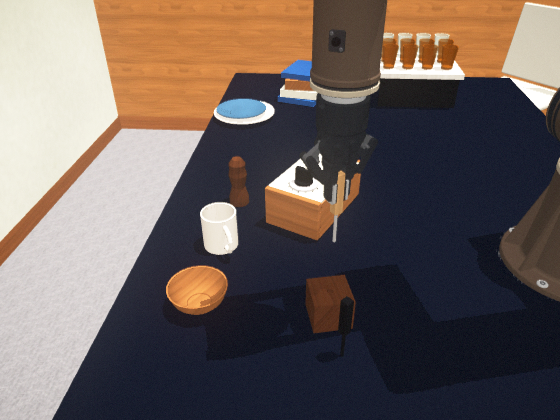

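The stand's hole (280,182) is empty and the pin is held upright, with its tip at (281,219). I'll carry it over to the radio.

carry_out(
  steps=[
    [[-0.014,0.021,0],[0,0,0],0.005],
    [[-0.02,0.03,0],[0,0,0],0.005],
    [[-0.025,0.037,0],[0,0,0],0.005],
    [[-0.025,0.037,0],[0,0,0],0.005],
    [[-0.025,0.037,0],[0,0,0],0.005],
    [[-0.025,0.037,0],[0,0,0],0.005],
    [[-0.025,0.037,0],[0,0,0],0.005],
    [[-0.025,0.037,0],[0,0,0],0.005],
    [[-0.025,0.037,0],[0,0,0],0.005],
    [[-0.02,0.03,0],[0,0,0],0.005],
  ],
)

```text
time: 12.35
ee_pos: [0.5314, -0.2113, 0.2786]
tool_rot: [-0.0, 0.952, 0.305, -0.002]
ft_force: [1.1, 0.4, 0.5]
grip_width: 0.0155
```

carry_out(
  steps=[
    [[-0.006,0.007,0.01],[0,0,0],0.005],
    [[0,0,0.01],[0,0,0],0.005],
    [[0,0,0],[0,0,0],0.005],
    [[0,0,0],[0,0,0],0.005],
  ],
)

```text
time: 12.75
ee_pos: [0.5311, -0.2168, 0.2591]
tool_rot: [-0.0, 0.952, 0.306, -0.001]
ft_force: [0.5, 0.1, -0.1]
grip_width: 0.0151
```

Run:
```python
from h import *
delta([.532,-.2175,.23],35.7);level()
s=env.get_state();f=env.grab_frame("wrist");cv2.imwrite("pics/w9.png",f["img"][:,:,::-1])
Rt=q(s["tool_rot"]).as_matrix();print("tip pred",proj(f,Rt@[0,0,.0974]+s["ee_pos"],s),"hole pred",proj(f,[.532,-.2175,.105],s))
crop(f["img"],215,150,345,290,4,"pics/w9c.png")
g=env.grab_frame("side");crop(g["img"],255,100,395,220,5,"pics/s9.png")
g=env.grab_frame("top");crop(g["img"],295,175,450,305,5,"pics/t9.png")
```

```text
t 12.75 pos [ 0.5311 -0.2168  0.2591] psi 35.67 tilt [-2.9e-03 -1.0e-04 -1.0e+00] F [ 0.5  0.1 -0.1] M [ 0.03  0.   -0.02] w 0.0151 q6 -1.061
tool shift [0.0004 0.0012 0.0291] tool z turn -0.03
level turn deg (tool) [-0.09  0.14  0.  ]
tip pred [280.73083278 221.08651537] hole pred [281.39867893 200.05254275]
```

View pics/w9c.png

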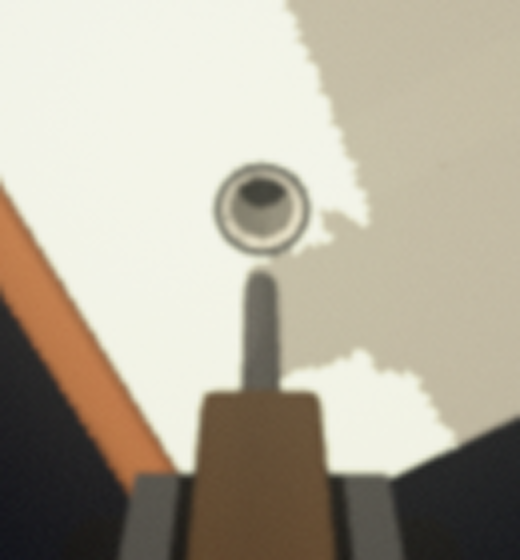

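View pics/s9.png

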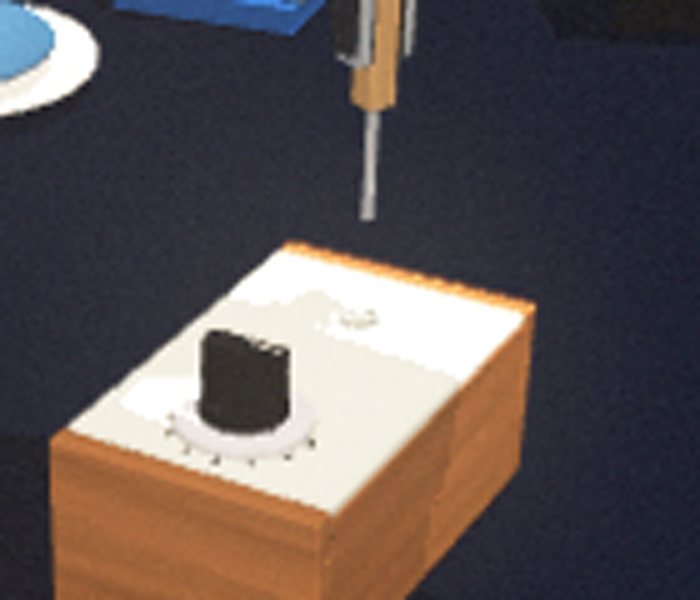

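View pics/t9.png

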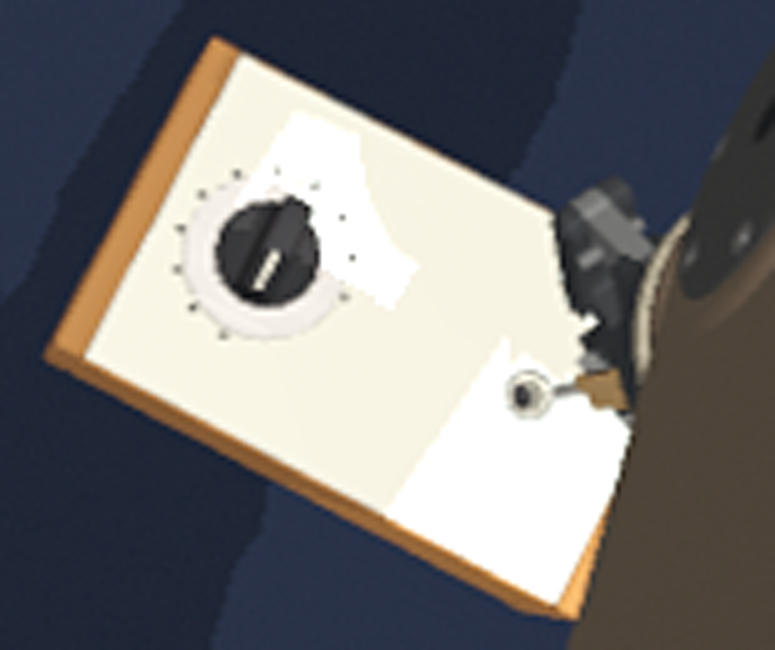

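The top view shows the knob mark pointing to the radio's −x side, which is zero. In the wrist crop the hole is at (280.1,202) and the tip at about (279.9,218), so x agrees. I'll lower the tip close to the panel and compare them at nearly equal depth.

carry_out(
  steps=[
    [[0,0.001,0.01],[-0.05,0.14,0],0.005],
    [[0,0,0.015],[0,0,0],0.005],
    [[0,0,0.014],[0,0,0],0.005],
    [[0,0,0.007],[0,0,0],0.005],
    [[0,0,0],[0,0,0],0.005],
    [[0,0,0],[0,0,0],0.005],
  ],
)

```text
time: 13.5
ee_pos: [0.5322, -0.2191, 0.214]
tool_rot: [0.0, 0.952, 0.306, 0.001]
ft_force: [0.3, -0.3, -0.2]
grip_width: 0.0155
```

Run:
```python
from h import *
delta([.532,-.2175,.23],35.7);level()
s=env.get_state();f=env.grab_frame("wrist")
Rt=q(s["tool_rot"]).as_matrix();print("tip pred",proj(f,Rt@[0,0,.0974]+s["ee_pos"],s),"hole under axis pred",proj(f,[*s["ee_pos"][:2],.105],s))
crop(f["img"],240,180,320,250,8,"pics/w10c.png")
g=env.grab_frame("side");crop(g["img"],290,110,360,180,8,"pics/s10.png")
g=env.grab_frame("top");crop(g["img"],375,230,435,275,10,"pics/t10.png")
```

```text
t 13.5 pos [ 0.5322 -0.2191  0.214 ] psi 35.61 tilt [ 1.3e-03 -4.0e-04 -1.0e+00] F [ 0.3 -0.3 -0.2] M [0.04 0.03 0.01] w 0.0155 q6 -1.065
tool shift [ 0.0008 -0.0014 -0.016 ] tool z turn -0.09
level turn deg (tool) [ 0.06 -0.05  0.  ]
tip pred [280.7226865  221.08055165] hole under axis pred [280.56126742 215.54079608]
```

View pics/w10c.png

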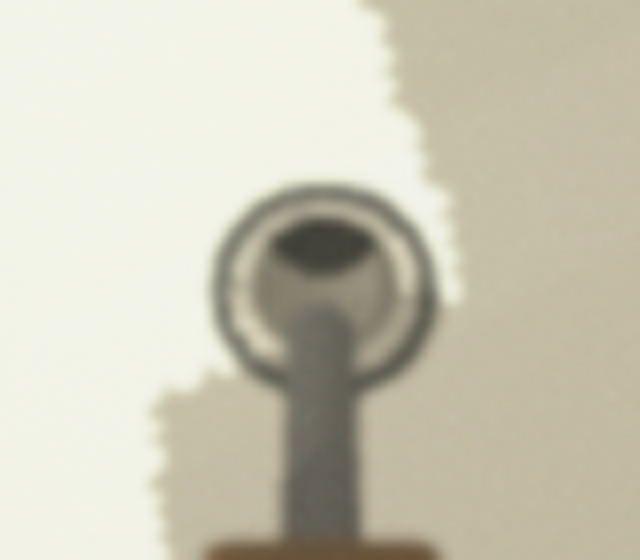

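View pics/s10.png

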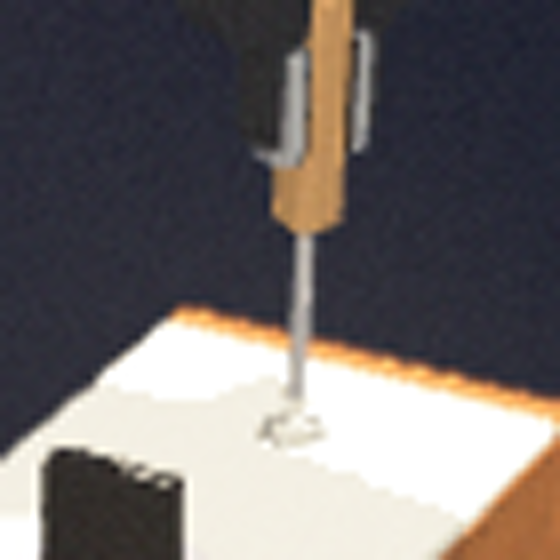

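View pics/t10.png

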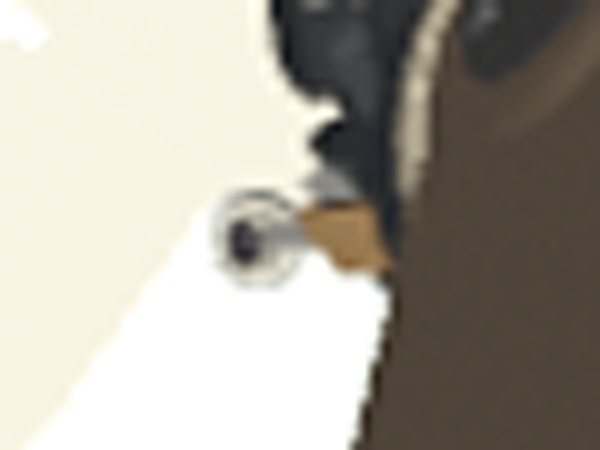

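carry_out(
  steps=[
    [[0.0002,0.001,0.003],[0,0,0],0.005],
    [[0,0,0.004],[0,0,0],0.005],
    [[0,0,0.004],[0,0,0],0.005],
    [[0,0,0],[0,0,0],0.005],
    [[0,0,0],[0,0,0],0.005],
  ],
)

```text
time: 14.15
ee_pos: [0.5326, -0.2197, 0.2025]
tool_rot: [0.0, 0.952, 0.306, 0.0]
ft_force: [-0.3, 0.2, -0.3]
grip_width: 0.0154
```

Run:
```python
from h import *
delta([.532,-.2175,.23],35.7);level()
f=env.grab_frame("wrist")
crop(f["img"],240,180,320,250,8,"pics/w11c.png")
g=env.grab_frame("side");crop(g["img"],290,110,360,180,8,"pics/s11.png")
```

```text
t 14.15 pos [ 0.5326 -0.2197  0.2025] psi 35.6 tilt [ 7.e-04 -1.e-04 -1.e+00] F [-0.3  0.2 -0.3] M [ 0.02  0.02 -0.04] w 0.0154 q6 -1.066
tool shift [ 0.0008 -0.0022 -0.0275] tool z turn -0.1
level turn deg (tool) [ 0.03 -0.03  0.  ]
```

View pics/w11c.png

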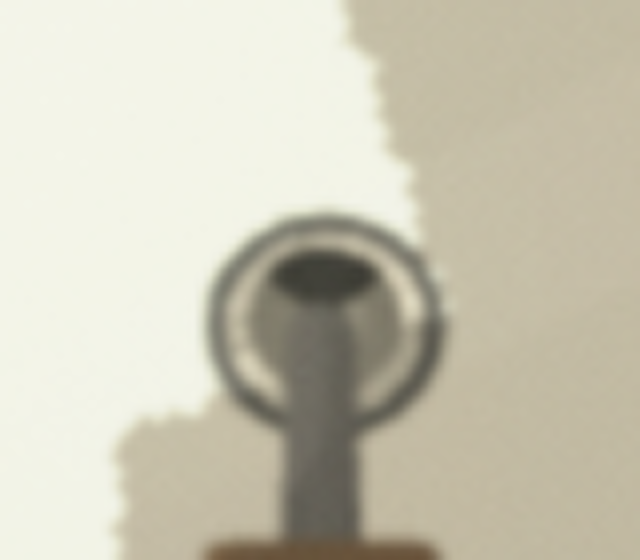

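View pics/s11.png

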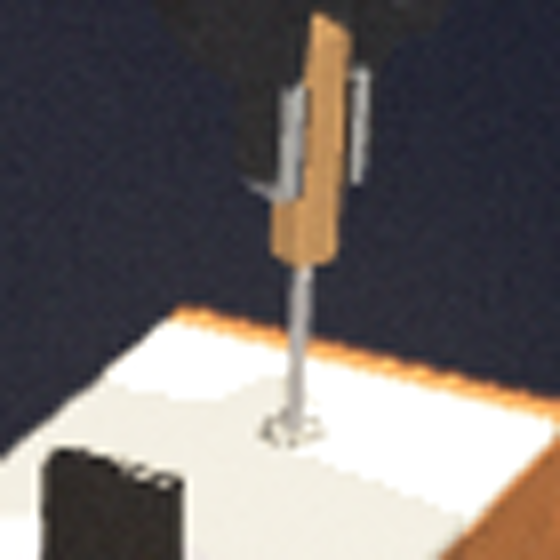

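The tip at crop (322,316) is within about 1 mm of the ring centre (326,323), and the side view shows it right at the mouth. I'll go in.

carry_out(
  steps=[
    [[0.0004,0.0004,0.004],[0,0,0],0.005],
    [[0,0,0.004],[0,0,0],0.005],
    [[0,0,0.004],[0,0,0],0.005],
    [[0,0,0.004],[0,0,0],0.005],
    [[0,0,0],[0,0,0],0.005],
    [[0,0,0],[0,0,0],0.005],
  ],
)

```text
time: 14.85
ee_pos: [0.5333, -0.2199, 0.1866]
tool_rot: [0.0, 0.952, 0.306, 0.0]
ft_force: [0.4, 0.0, 1.2]
grip_width: 0.0154
```

carry_out(
  steps=[
    [[0,0,0.003],[0,0,0],0.005],
    [[0,0,0],[0,0,0],0.005],
    [[0,0,0],[0,0,0],0.005],
  ],
)

```text
time: 15.15
ee_pos: [0.5333, -0.2199, 0.1837]
tool_rot: [0.0, 0.952, 0.306, 0.0]
ft_force: [-0.0, -0.7, -0.6]
grip_width: 0.0157
```

carry_out(
  steps=[
    [[0,0,0.002],[0,0,0],0.005],
    [[0,0,0],[0,0,0],0.005],
    [[0,0,0],[0,0,0],0.005],
  ],
)

```text
time: 15.45
ee_pos: [0.5333, -0.2199, 0.1817]
tool_rot: [0.0, 0.952, 0.306, 0.0]
ft_force: [0.1, -0.4, 0.7]
grip_width: 0.0152
```

Run:
```python
from h import *
delta([.532,-.2175,.23],35.7);level()
f=env.grab_frame("wrist");cv2.imwrite("pics/w12.png",f["img"][:,:,::-1])
```

```text
t 15.45 pos [ 0.5333 -0.2199  0.1817] psi 35.6 tilt [ 1.e-03 -2.e-04 -1.e+00] F [ 0.1 -0.4  0.7] M [ 0.02  0.02 -0.01] w 0.0152 q6 -1.065
tool shift [ 0.0004 -0.0026 -0.0483] tool z turn -0.1
level turn deg (tool) [ 0.04 -0.04  0.  ]
```

View pics/w12.png

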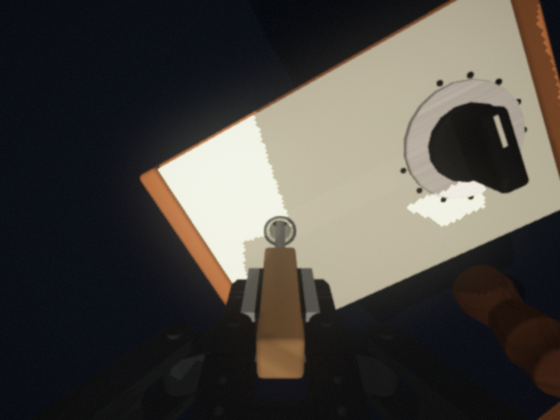

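The pin is inside the hole at (280,230) with no side load. Now I'll press in small steps.

carry_out(
  steps=[
    [[0,0,0.002],[0,0,0],0.005],
    [[0,0,0],[0,0,0],0.005],
    [[0,0,0],[0,0,0],0.005],
  ],
)

```text
time: 15.8
ee_pos: [0.5335, -0.2199, 0.1798]
tool_rot: [0.0, 0.952, 0.306, 0.001]
ft_force: [0.8, 0.0, 1.6]
grip_width: 0.015
```

carry_out(
  steps=[
    [[0,0,0.002],[0,0,0],0.005],
    [[0,0,0],[0,0,0],0.005],
    [[0,0,0],[0,0,0],0.005],
  ],
)

```text
time: 16.1
ee_pos: [0.5334, -0.2199, 0.1777]
tool_rot: [0.0, 0.952, 0.306, 0.001]
ft_force: [0.5, -0.9, 3.6]
grip_width: 0.0152
```

carry_out(
  steps=[
    [[0,0,0.001],[0,0,0],0.005],
    [[0,0,0],[0,0,0],0.005],
    [[0,0,0],[0,0,0],0.005],
  ],
)

```text
time: 16.4
ee_pos: [0.5334, -0.2199, 0.1768]
tool_rot: [0.0, 0.952, 0.306, 0.001]
ft_force: [0.7, -0.8, 3.9]
grip_width: 0.0149
```

carry_out(
  steps=[
    [[0,0,0.001],[0,0,0],0.005],
    [[0,0,0],[0,0,0],0.005],
    [[0,0,0],[0,0,0],0.005],
  ],
)

```text
time: 16.7
ee_pos: [0.5334, -0.2199, 0.1757]
tool_rot: [0.0, 0.952, 0.306, 0.001]
ft_force: [1.2, -0.0, 4.1]
grip_width: 0.0155
```

carry_out(
  steps=[
    [[0,0,0.001],[0,0,0],0.005],
    [[0,0,0],[0,0,0],0.005],
    [[0,0,0],[0,0,0],0.005],
  ],
)

```text
time: 17.0
ee_pos: [0.5336, -0.22, 0.1751]
tool_rot: [0.001, 0.952, 0.306, 0.001]
ft_force: [0.3, -0.1, 10.3]
grip_width: 0.0151
```

carry_out(
  steps=[
    [[0,0,0.0005],[0,0,0],0.005],
    [[0,0,0],[0,0,0],0.005],
    [[0,0,0],[0,0,0],0.005],
  ],
)

```text
time: 17.3
ee_pos: [0.5336, -0.22, 0.1749]
tool_rot: [0.001, 0.952, 0.306, 0.001]
ft_force: [-1.5, -0.3, 15.6]
grip_width: 0.0153
```

Force rose steeply past 5 N to 15.6 N, so the button is on its hard stop. I'll hold a moment and check.

carry_out(
  steps=[
    [[0,0,0],[0,0,0],0.005],
    [[0,0,0],[0,0,0],0.005],
    [[0,0,0],[0,0,0],0.005],
    [[0,0,0],[0,0,0],0.005],
    [[0,0,0],[0,0,0],0.005],
    [[0,0,0],[0,0,0],0.005],
    [[0,0,0],[0,0,0],0.005],
    [[0,0,0],[0,0,0],0.005],
  ],
)

```text
time: 18.1
ee_pos: [0.5336, -0.22, 0.1749]
tool_rot: [0.001, 0.952, 0.306, 0.001]
ft_force: [-1.7, 0.8, 14.8]
grip_width: 0.0151
```

Run:
```python
from h import *
delta([.532,-.2175,.23],35.7);level()
g=env.grab_frame("side");cv2.imwrite("pics/s13.png",g["img"][:,:,::-1])
crop(g["img"],225,90,395,220,4,"pics/s13c.png")
f=env.grab_frame("top");cv2.imwrite("pics/t13.png",f["img"][:,:,::-1])
```

```text
t 18.1 pos [ 0.5336 -0.22    0.1749] psi 35.61 tilt [ 1.9e-03 -7.0e-04 -1.0e+00] F [-1.7  0.8 14.8] M [ 0.15  0.32 -0.02] w 0.0151 q6 -1.065
tool shift [ 0.0002 -0.0029 -0.0551] tool z turn -0.09
level turn deg (tool) [ 0.1  -0.06  0.  ]
```

View pics/s13.png

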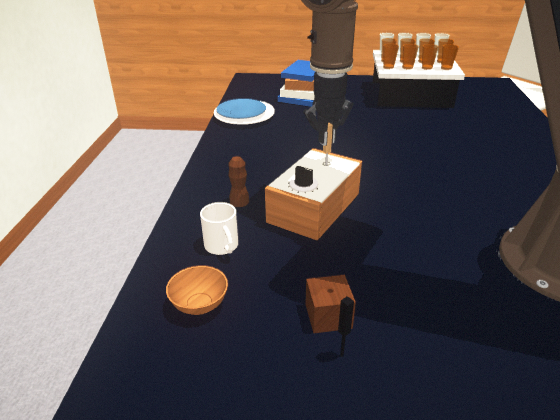

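View pics/s13c.png

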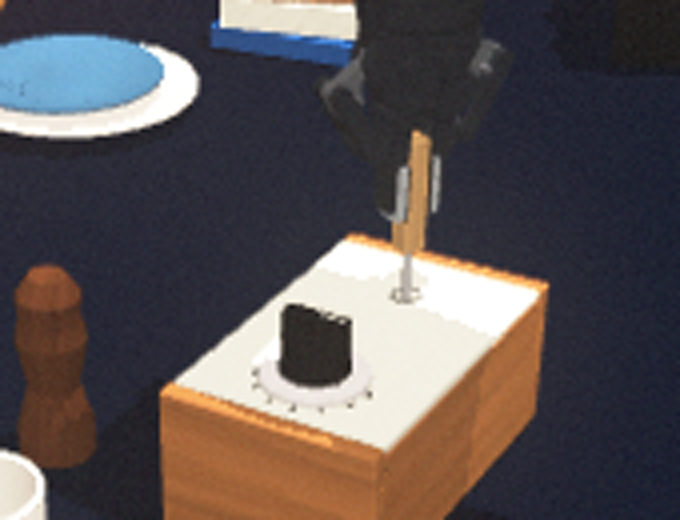

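View pics/t13.png

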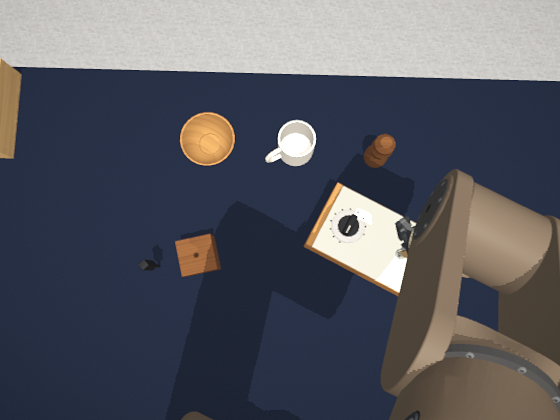

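The pin is upright in the hole. The knob is at zero, and the mill, mug, bowl and black pin are at their starting pixels. The force is steady at 14.8 N, so I'm handing in.

```bash
python3 -c "
from station import env; print(env.job_done()); s=env.get_state(); print(s['time'],s['ft_force'],s['ee_pos'],s['grip_width'])"
```

```text
the job is handed in; nothing more can be done
None
the job is handed in; nothing more can be done
```

The radio is cleared, and I handed the job in at about 18 s of the 72 s allowed; no verdict was reported.

- **Knob:** I turned it anticlockwise about 64° until the turning moment jumped to about 1 N m against the zero stop. Later pictures show its mark on the radio's −x side. One rough reading put the bar about 2° past square, which is within how well I could measure it.
- **Reset pin:** I drew the light-wood pin out of the stand, put its tip down the hole and pressed. The force rose from about 1.6 N to 4 N along the spring, then to 15 N within 1 mm on the hard stop. It held at 14.8 N over the last 0.8 s before handing in, with the pin gripped and the tool within about 0.1° of vertical.
- **Bystanders:** The mill, mug and bowl are at the same places in the top view as at the start.
- **What disagreed:** The wrist camera placed things 2 to 4 mm away from the other two cameras. I lined the pin up with the hole in the wrist view itself, and it went in without side load.

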